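# Wedge a vial block tight in its tray

### The arm

A 6-joint arm with a two-finger parallel gripper is mounted at the origin on a cart in front of the work surface, level with it; the furniture and walls round the work are solid. World frame = base frame: x ahead of the robot, y to its left, z up, the work surface at z = 0. Lengths are in m, angles in rad, forces in N, time in s.
With the tool pointing down it reaches from about 0.2 to 0.875 m from the base axis. Payload 3.4 kg.
Tool frame: the origin (TCP) lies at the very end of the fingers, on their centre line; the grasp point (between the pads) lies 19 mm behind it (grip_point_offset is the distance from the TCP to the grasp point, in m); z points along the fingers, y is the line along which they close (so a half turn about z gives the same grasp; the last joint's range is limited). The gripper opens to 94 mm and grips with 3 to 60 N. Pads are 16 mm wide; open, the fingers measure 119 mm over their backs; the gripper's body (75 mm by 177 mm) begins 78 mm behind the grasp point.
Start: joints at [-1.282, 0.276, 1.505, -0, 1.361, -0.121], TCP at [0.229, -0.527, 0.205] pointing down, gripper open.
Joint ranges: [-2.89, 2.89], [-0.75, 2.08], [0.22, 2.7], [-1.18, 4.32], [0.11, 2.71], [-2.7, 2.7]. Speed limits (rad/s): [2.57, 2.57, 3.14, 3.14, 3.14, 3.14].

### API

Orientations are given as a unit quaternion [x, y, z, w].
In Python, from cell import * gives the robot as it stands. The module is installed in compiled form; this text tells all that it offers.
- The arm moves only by the shell command python3 -m inch 'ROWS' [FORCE]. ROWS is JSON, a list that holds one entry, the list of rows, each a list of 7 numbers: the turn, a rotation vector about the tool's x, y, z scaled (see below), then the shift along the tool's x, y, z scaled (see below), then the gripper command: -1 is shut, 1 is fully open, values between are in proportion. In form: [[[wx, wy, wz, dx, dy, dz, grip], ...]]. A call has exactly 5 rows; each row shifts and turns the commanded pose from where the row before left it, along the tool's axes as they then stand; what a row does not reach is not made up. The controller multiplies each number of a shift by 25 mm and each number of a turn by 0.08 rad. A row lasts 1/12 s, in which the tool goes at most 41.7 mm and 7.16 degrees, less where a joint would pass 70% of its speed; a pose out of reach is approached as far as the arm can. A call with a number of a shift or a turn outside -1 to 1 is refused whole. A call with a gripper value outside its range is refused whole. The fingers move at their own pace and stop on an object; FORCE is the grip in N (left out, the last holds). Time passes only in rows, so rows that do not move let the fingers close, or fill a call up. It gives the time, the measured TCP pose, the force, the opening and the grip force at its end, in the units of the state.
- state(): the state, without advancing time (a new reading comes with each control period).
- read_camera(name): name is "scene" or "side" or "wrist"; returns (picture, depth): 384x512x3 uint8, blue, green, red; 384x512 float32, m along the optical axis (not along the pixel's ray), 0 where there is no reading.
- camera_model(name): a dict with "mtx" (3x3 intrinsics, pixels), "D" ([k1, k2, p1, p2, k3] as OpenCV has them; the pictures are not rectified), "position" and "orientation" of the camera in the world. Camera axes: x right, y down, z forward; pixel columns grow to the right and rows downward; lengths in m; the calibration is good to about 2 mm. A picture is of the moment at which its call begins: read the wrist's pose just before it. camera_model takes no time and is no camera call; for the wrist camera it gives the pose at the moment of the call.
- sign_off(): hands the job in; it is judged then, once.
The state is a dict: "clock": time; "joints": joint angles; "qvel": joint speeds; "effort": joint torques, N m; "tcp_pos": TCP position; "eef_rot": TCP orientation; "ft_force": force on the tool from outside, world axes, zero at the start; "moment": the same for the moment, N m; "grip_width": finger opening in m; "grasp_force": force on a finger pad.
Only numpy, scipy, OpenCV 4.12 (cv2) and the standard library are available. Lean on these libraries where they do the work, as an engineer would, in place of code of your own. Each camera call takes 0.05 s, during which the arm holds its last target. There are 200 camera calls.

### The job

Push the metal vial block along its bay in the tray until it butts against the end stop, then lay the thicker of the two loose wedges in the tapering gap beside the block, thin end first, and let go of it. Then tap the wedge's thick end along the gap until the block is jammed tight against the side fence and stays jammed by itself. Leave the thinner wedge and everything else where it is.

Things in the scene. Friction and masses are not known exactly. Their poses are not given: they have to be found in the camera images.
- tray: Fixed tray: dark steel plate 167 x 132 x 8 mm with three low aluminium rails; its place and yaw vary. Origin on the worktop; x along the bay away from the robot, y left. In its frame, mm: plate x -95..72, y -72..60, top z 8. The bay is open at its -x end. Locked state: block centre at x 10, y 0; wedge centre about x -5, y -33 (some mm further if tapped hard), thick end outside the rail.
- tray_fence (a point): Middle of the inner face of the side fence, at plate height; axes as the tray's. The face is at tray y = 25 mm, from x = -60 to 64, top z 38. The block is to be jammed against it.
- tray_stop (a point): Middle of the end stop's face, at plate height; axes as the tray's. The face is at tray x = 50 mm, from y = -9 to 25, top z 38.
- tray_rail (a point): Near end of the slanted rail's inner face, at plate height: tray x -40, y -45.9 mm. The face runs straight from here to x 60, y -31.6 (slope 1 in 7); top z 34, rail 20 mm thick. The gap between the block and this rail narrows away from the robot and is open above and at both ends.
- vial_block_mid (a point): Centre (20 mm above its underside) of the loose aluminium vial block, 80 (x) x 50 (y) x 40 (z) mm with six small wells in its top, about 0.35 kg. Stands on the tray plate in the bay, 25 to 45 mm short of the end stop and a few mm off the side fence, its axes nearly along the tray's. A few newtons slide it on the plate.
- thick_wedge_mid (a point): Centre (15 mm up) of the thick steel wedge lying left or right of the tray, 110 (x) x 30 tall, 0.2 kg. Thick end x -55 mm (23.7 thick), thin end x +55 (8 thick). Face y = +7.9 is straight and goes against the block; the other slopes 1 in 7, from y -15.8 to -0.1. At x -30 it is 20.1 thick, middle y -2.1: grip there. Some 15 N on the thick end jams it; friction then holds it.
- thin_wedge_mid (a point): Centre (15 mm above its underside) of the thin steel wedge, 110 x 30 mm, only 11 mm thick at its thick end and 6 mm at the other: too thin to jam. Leave it alone. It lies on the other side of the tray.
- cup_pipettes: Steel cup of plastic pipettes, 60 mm across, 143 mm tall, beside the tray beyond its side fence. Origin at the centre of its underside. A bystander.
- vial_a: Small capped vial, 25 mm across, 51 mm tall, beside the tray on the slanted-rail side. Origin at the centre of its underside. A bystander.
- vial_b: Small capped vial, 25 mm across, 51 mm tall, near the front edge right of the tray. Origin at the centre of its underside. A bystander.
- vial_c: Small capped vial, 22 mm across, 46 mm tall, near the front edge left of the tray. Origin at the centre of its underside. A bystander.
- timer: Round lab timer, 65 mm across, 30 mm tall, far right. Origin at the centre of its underside. A bystander.
- bottle: Brown capped bottle, 42 mm across, 97 mm tall, on the left behind a wedge. Origin at the centre of its underside. A bystander.
- marker: Felt marker lying down, 138 mm long along its y, 14 mm thick, on the right. Origin at the centre of its underside. A bystander.

How it is judged:
By the outcome, as a careful person would: the job done as asked, in the order asked, and still so for the second after the job is handed in, with the robot touching nothing.
It also fails if it takes over 61 s, if anything falls off the work surface, if the arm or the gripper's body presses on something with over 40 N, if the wrist force passes 120 N, or if a joint passes its speed limit or range.

## Working session

There is one attempt and no reset: what is moved stays moved. The work goes in short steps, Python scripts to look and compute and a shell command to move; the robot and the scene stay as the last step left them, time stands still between calls to the robot, and variables do not carry over. Pictures are saved under pics/ and viewed, at most 10 in all, crops included, and the job is handed in when it is done.

```bash
mkdir -p pics; cat > h.py <<'E'
from cell import *
import numpy as np, cv2
from scipy.spatial.transform import Rotation as R
def cloud(name):
    m=camera_model(name); im,d=read_camera(name)
    v,u=np.mgrid[0:384,0:512]
    p=cv2.undistortPoints(np.stack([u,v],-1).reshape(-1,1,2).astype(np.float64),np.array(m["mtx"]),np.array(m["D"])).reshape(384,512,2)
    c=np.dstack([p*d[...,None],d])
    W=c@R.from_quat(m["orientation"]).as_matrix().T+np.array(m["position"])
    W[d==0]=np.nan
    return im,W
E
python3 - <<'E'
from h import *
s=state();print(s)
for n in("scene","side"):
    im,W=cloud(n);np.savez("c_"+n,im=im,W=W)
    cv2.imwrite(f"pics/{n}.png",cv2.resize(im,(800,600),interpolation=cv2.INTER_CUBIC))
    print(n,camera_model(n))
E
```

```text
{'clock': 0.0, 'joints': array([-1.28200810e+00,  2.76584736e-01,  1.50612100e+00,  3.65544853e-06,
        1.36075446e+00, -1.20980703e-01]), 'qvel': array([ 3.86594250e-04,  1.07384083e-03, -4.04767988e-05,  7.06070831e-04,
       -6.70869951e-04, -2.29710953e-04]), 'effort': array([ 3.35070263e-04, -4.04586768e+01, -2.37229586e+01,  7.02856528e-02,
        3.44792416e-02, -1.30996636e-04]), 'tcp_pos': array([ 0.2289155 , -0.52682395,  0.20461548]), 'eef_rot': array([ 9.79084148e-01,  2.03453579e-01, -7.64740295e-05, -9.30635126e-04]), 'ft_force': array([-1.01780226,  0.33952615,  0.38595116]), 'moment': array([ 0.05050505,  0.00601654, -0.01412412]), 'grasp_force': 0.0, 'grip_width': 0.0938702532984796}
scene {'mtx': array([[423.12128045,   0.        , 254.64761359],
       [  0.        , 423.12128045, 189.4536893 ],
       [  0.        ,   0.        ,   1.        ]]), 'D': array([-0.09597271,  0.        ,  0.        ,  0.        ,  0.        ]), 'position': array([-0.24526462, -0.62025956,  0.89053687]), 'orientation': array([ 0.77735384, -0.47083025,  0.20547391, -0.36307074])}
side {'mtx': array([[462.39680983,   0.        , 254.81724381],
       [  0.        , 462.39680983, 187.579771  ],
       [  0.        ,   0.        ,   1.        ]]), 'D': array([-0.1651923,  0.       ,  0.       ,  0.       ,  0.       ]), 'position': array([ 0.1641673 , -1.36168034,  0.71389604]), 'orientation': array([ 0.83821109, -0.15487234,  0.08294802, -0.51627159])}
```

View pics/scene.png

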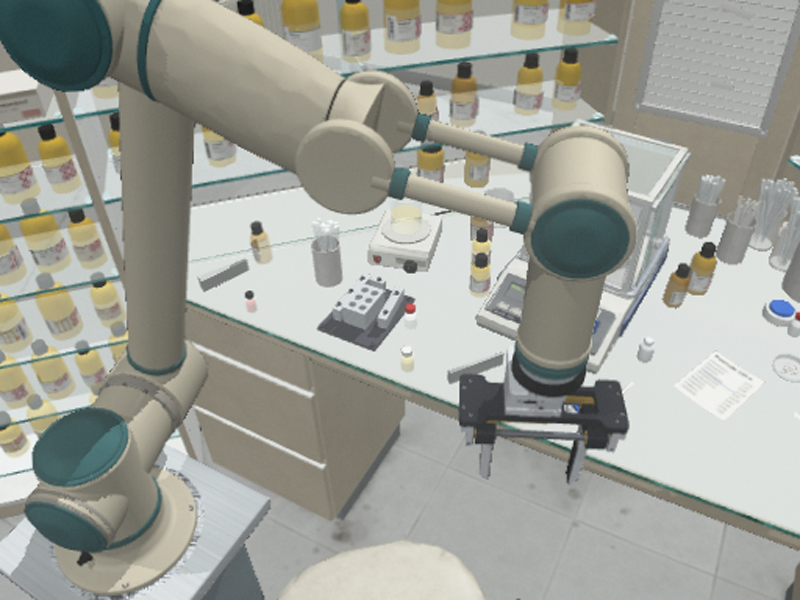

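View pics/side.png

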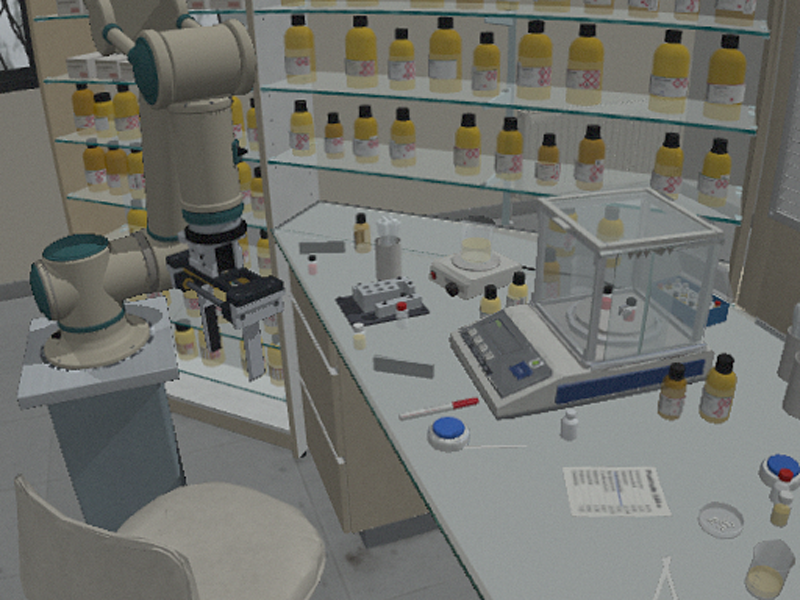

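The scene view shows the tray at about (370,310), with one wedge at (223,272) on the left and one at (475,367) on the right. I'll zoom in and measure both.

```bash
python3 - <<'E'
from h import *
a=np.load("c_scene.npz");b=np.load("c_side.npz")
c1=cv2.resize(a["im"][140:250,120:330],(800,419),interpolation=cv2.INTER_CUBIC)
cv2.imwrite("pics/crop1.png",c1)
# band heights
for n,c in(("scene",a),("side",b)):
    W=c["W"];im=c["im"]
    for lab,zl,zh in(("wedgetop",.024,.034),("blocktop",.043,.053)):
        m=((W[...,2]>zl)&(W[...,2]<zh)&(W[...,0]>.2)&(W[...,0]<1)&(abs(W[...,1])<.5)).astype(np.uint8)
        k,L,st,ce=cv2.connectedComponentsWithStats(m)
        for i in range(1,k):
            if st[i,4]<25: continue
            P=W[L==i]; r=cv2.minAreaRect((P[:,:2]*1000).astype(np.float32))
            print(n,lab,st[i],np.round(P.mean(0),4),np.round(r[0],1),np.round(r[1],1),round(r[2],1))
E
```

```text
scene wedgetop [235 156  44  16 134] [ 0.7376 -0.0791  0.0297] [744.2 -82.1] [ 69.7 149.5] 37.9
scene wedgetop [162 158  11   7  27] [0.6219 0.2067 0.0292] [624.5 205.9] [17.9 35.6] 50.3
scene wedgetop [126 165  33  17 143] [0.5318 0.2483 0.0287] [538.8 245. ] [ 25.4 113.8] 62.9
scene wedgetop [201 170  18   9  49] [0.6256 0.0325 0.029 ] [628.3  35.9] [28.8 57.1] 38.4
scene wedgetop [234 179  13   6  30] [ 0.6417 -0.0706  0.0292] [642.5 -70.1] [12.7 37.5] 6.7
scene wedgetop [301 181  13   4  26] [ 0.7322 -0.2625  0.0289] [ 734.3 -263.1] [13.3 39.2] 31.8
scene wedgetop [241 183  18  24 120] [ 0.5974 -0.1294  0.0312] [ 601.4 -128.2] [100.9  21.4] 7.4
scene wedgetop [213 190  33  17  81] [ 0.5475 -0.0849  0.0293] [553.8 -91.8] [ 51.9 104.8] 49.9
scene wedgetop [304 201  27  14  86] [ 0.6388 -0.3333  0.0288] [ 639.1 -333.6] [88.3 12.3] 84.6
scene wedgetop [287 225  35  15 117] [ 0.5277 -0.3376  0.0284] [ 531.3 -340. ] [ 13.  108.9] 51.6
scene blocktop [236 134  47  31 508] [ 0.7918 -0.0639  0.0484] [811.3 -51.2] [154.5 135.7] 14.2
scene blocktop [161 155  12   5  28] [0.6232 0.2068 0.047
[... 1776 characters left out ...]
 0.0489] [813.  -54.1] [156.6 137.3] 12.7
side blocktop [240 164  17   6  44] [0.6336 0.027  0.0477] [637.4  30. ] [27.3 57.5] 76.7
side blocktop [228 179  28  11 197] [ 0.5718 -0.0853  0.0474] [573.2 -77.7] [68.7 82.9] 88.4
side blocktop [324 189  14   5  37] [ 0.8147 -0.2389  0.0476] [ 814.7 -235.4] [20.7 41.5] 51.4
side blocktop [253 193   7   6  28] [ 0.5883 -0.1799  0.0485] [ 588.  -178.3] [20.3 19. ] 23.2
side blocktop [307 197  14   5  28] [ 0.7355 -0.2679  0.0488] [ 741.7 -268.3] [16.8 40.3] 72.1
side blocktop [226 206   7   6  31] [ 0.4852 -0.228   0.0493] [ 485.1 -227.3] [17.3 22.4] 2.8
side blocktop [292 206  32  43 308] [ 0.6522 -0.4088  0.0483] [ 655.4 -397.7] [206.5  38.7] 79.8
```

View pics/crop1.png

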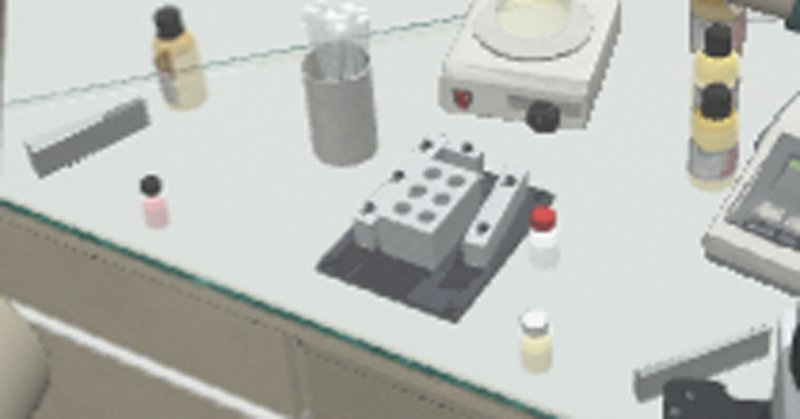

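Reading the crop: the thicker wedge is at (88,135), left of the tray, world about (0.53, 0.25). The thin one is on the right at (700,362). The block at (420,205) stands between the fence and the slanted rail. I'll move above the tray for a wrist view.

```bash
for i in 1 2 3; do python3 -m inch '[[[0,0,0,1,-0.82,-0.27,-0.6],[0,0,0,1,-0.82,-0.27,-0.6],[0,0,0,1,-0.82,-0.27,-0.6],[0,0,0,1,-0.82,-0.27,-0.6],[0,0,0,1,-0.82,-0.27,-0.6]]]' | tail -1; done
cat > w.py <<'E'
import sys
from h import *
im,W=cloud("wrist");np.savez("c_"+sys.argv[1],im=im,W=W)
s=state();print(s["clock"],s["tcp_pos"],s["eef_rot"],s["ft_force"],s["grip_width"])
out=cv2.resize(im,(800,600),interpolation=cv2.INTER_CUBIC)
cv2.imwrite(f"pics/{sys.argv[1]}.png",out)
E
python3 w.py w1
```

```text
grasp_force: 0.0
grasp_force: 0.0
grasp_force: 0.0
1.4 [ 0.45382715 -0.08928369  0.30803246] [ 0.97861539  0.20566739  0.00287587 -0.00214034] [2.46878322 2.56431961 1.1624876 ] 0.01916927819240016
```

View pics/w1.png

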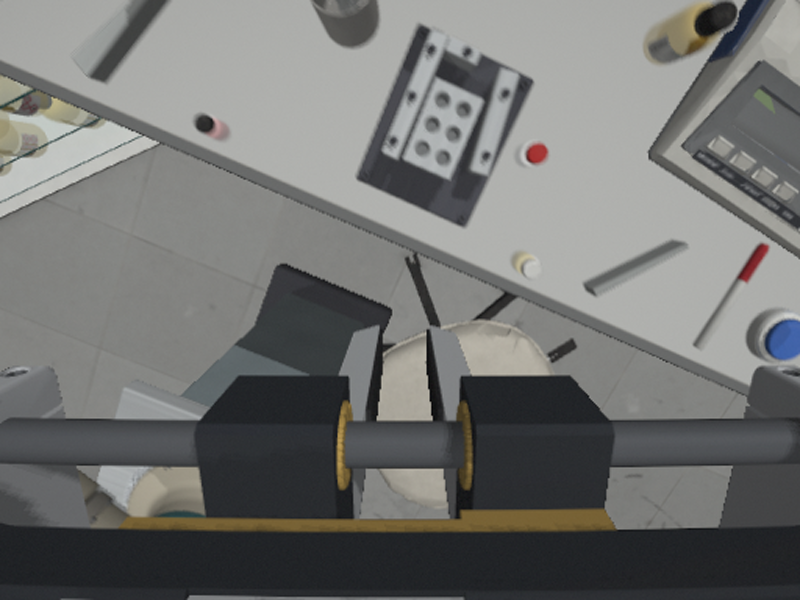

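The wrist view shows the plate corners at (422,25), (532,80), (467,226) and (359,180), and the block-top corners at about (437,78), (486,95), (448,180) and (401,163). The thick wedge is top left, with its thin end at (95,75) or out of frame. I'll compute the poses.

```bash
cat >> h.py <<'E'
def ray(name,px,z,m=None,sc=1.5625):
    m=m or camera_model(name)
    p=cv2.undistortPoints((np.array(px,float)/sc).reshape(-1,1,2),np.array(m["mtx"]),np.array(m["D"])).reshape(-1,2)
    d=np.c_[p,np.ones(len(p))]@R.from_quat(m["orientation"]).as_matrix().T
    o=np.array(m["position"]); t=(z-o[2])/d[:,2]
    return (o+d*t[:,None])[:,:2]
def fit(A,B):  # B = R A + t
    a=A-A.mean(0);b=B-B.mean(0)
    th=np.arctan2((a[:,0]*b[:,1]-a[:,1]*b[:,0]).sum(),(a*b).sum())
    Rm=np.array([[np.cos(th),-np.sin(th)],[np.sin(th),np.cos(th)]])
    t=B.mean(0)-Rm@A.mean(0)
    return th,t,np.linalg.norm(A@Rm.T+t-B,axis=1).max()
E
python3 - <<'E'
from h import *
P=ray("wrist",[(422,25),(532,80),(467,226),(359,180)],.008)
A=np.array([(72,60),(72,-72),(-95,-72),(-95,60)])/1e3
th,t,e=fit(A,P);print("tray",np.degrees(th),t,e)
B=ray("wrist",[(437,78),(486,95),(448,180),(401,163)],.048)
A=np.array([(40,25),(40,-25),(-40,-25),(-40,25)])/1e3
b,tb,e=fit(A,B);print("block",np.degrees(b),tb,e)
Rt=np.array([[np.cos(th),np.sin(th)],[-np.sin(th),np.cos(th)]])
print("block in tray",Rt@(tb-t)*1e3)
c=np.load("c_w1.npz");W=c["W"]
m=(W[...,2]>.044)&(W[...,2]<.052)&(np.hypot(W[...,0]-.573,W[...,1]+.08)<.08)
r=cv2.minAreaRect((W[m][:,:2]*1000).astype(np.float32));print("blockcloud",r)
g=c["im"].max(2)
m=(W[...,2]>.004)&(W[...,2]<.012)&(np.hypot(W[...,0]-.56,W[...,1]+.08)<.15)&(g<90)
r=cv2.minAreaRect((W[m][:,:2]*1000).astype(np.float32));print("platecloud",r)
E
```

```text
tray 0.5186663657948476 [ 0.59802863 -0.06972392] 0.004569199732679756
block 1.489439142629597 [ 0.58044802 -0.07276735] 0.004579086088904297
block in tray [-17.60743741  -2.88415536]
blockcloud ((575.6704711914062, -80.91373443603516), (81.57937622070312, 50.3594856262207), 0.4967781901359558)
platecloud ((581.4547729492188, -80.40286254882812), (127.59261322021484, 163.91737365722656), 89.66363525390625)
```

```bash
python3 - <<'E'
from h import *
s=state();print(s["clock"],s["tcp_pos"],s["eef_rot"],s["qvel"].round(4))
im,W=cloud("wrist");np.savez("c_w2",im=im,W=W)
m=(W[...,2]>.044)&(W[...,2]<.052)&(np.hypot(W[...,0]-.573,W[...,1]+.08)<.08)
r=cv2.minAreaRect((W[m][:,:2]*1000).astype(np.float32));print("blockcloud",r)
g=im.max(2)
m=(W[...,2]>.004)&(W[...,2]<.012)&(np.hypot(W[...,0]-.56,W[...,1]+.08)<.15)&(g<90)
r=cv2.minAreaRect((W[m][:,:2]*1000).astype(np.float32));print("platecloud",r)
m=(W[...,2]>.033)&(W[...,2]<.042)&(np.hypot(W[...,0]-.573,W[...,1]+.08)<.1)
k,L,st,ce=cv2.connectedComponentsWithStats(m.astype(np.uint8))
for i in range(1,k):
  if st[i,4]>40: print(st[i],cv2.minAreaRect((W[L==i][:,:2]*1000).astype(np.float32)),W[L==i][:,2].mean())
m=(W[...,2]>.025)&(W[...,2]<.033)
k,L,st,ce=cv2.connectedComponentsWithStats(m.astype(np.uint8))
for i in range(1,k):
  if st[i,4]>100: print(st[i],cv2.minAreaRect((W[L==i][:,:2]*1000).astype(np.float32)))
cv2.imwrite("pics/w2.png",cv2.resize(im[:160,200:370],None,fx=4,fy=4,interpolation=cv2.INTER_CUBIC)[:600])
E
```

```text
1.4 [ 0.45382715 -0.08928369  0.30803246] [ 0.97861539  0.20566739  0.00287587 -0.00214034] [-0.077  -0.0123  0.0322 -0.0677 -0.024  -0.1548]
blockcloud ((575.2728271484375, -80.990234375), (80.86141967773438, 50.23442840576172), 0.6100826859474182)
platecloud ((580.7473754882812, -48.228431701660156), (199.5067901611328, 164.6983184814453), 89.75503540039062)
[ 248   25   63   83 1225] ((593.847412109375, -59.61567687988281), (52.48120880126953, 124.25749206542969), 88.9703598022461) 0.03721082422080854
[305  51  30  67 448] ((602.5582885742188, -125.21707153320312), (99.44098663330078, 19.850933074951172), 8.620526313781738) 0.034120183031524816
[337  96  12  17  60] ((591.78515625, -169.82852172851562), (24.440021514892578, 14.341155052185059), 11.369203567504883) 0.035956848050865846
[ 52   0  55  56 838] ((539.0387573242188, 252.3062286376953), (25.075529098510742, 110.2668228149414), 66.29075622558594)
[420  27  92 139 471] ((656.5990600585938, -358.5418395996094), (242.4661102294922, 104.67591094970703), 52.41291809082031)
[304  51  30  68 382] ((602.47412109375, -125.45113372802734), (100.11571502685547, 20.727670669555664), 8.751667022705078)
[381 161  61  34 340] ((534.1658325195312, -337.95611572265625), (10.91150951385498, 109.55391693115234), 50.48200225830078)
[492 210  20  24 395] ((530.0969848632812, -534.7820434570312), (45.251075744628906, 34.7987060546875), 33.197288513183594)
[100 318  31  13 104] ((45.26402282714844, 44.70863342285156), (14.23238754272461, 68.91143798828125), 41.777137756347656)
```

View pics/w2.png

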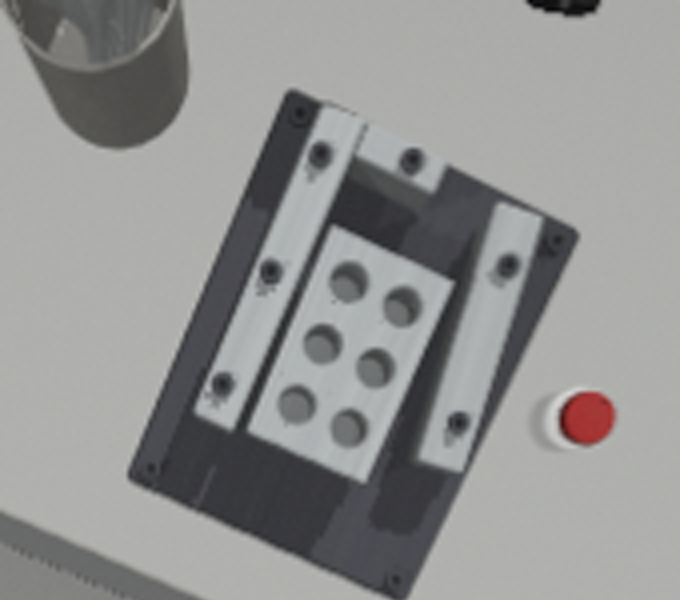

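The tray origin is about (0.5915, −0.0767) with yaw about 0.4°. The block centre is about (0.5754, −0.081), 26 mm short of the stop. Next I turn, descend and push.

```bash
cat > s.py <<'E'
from h import *
s=state();print("t",round(s["clock"],2),"tcp",(s["tcp_pos"]*1e3).round(1),"ypr",R.from_matrix(R.from_quat(s["eef_rot"]).as_matrix()@np.diag([1,-1,-1.])).as_euler("ZYX",degrees=True).round(2),"F",np.round(s["ft_force"],1),"g",round(s["grip_width"]*1e3,1),round(float(s["grasp_force"]),1))
E
python3 -m inch '[[[0,0,1,0,0,1,-0.6],[0,0,1,0,0,1,-0.6],[0,0,1,0,0,1,-0.6],[0,0,1,0,0,1,-0.6],[0,0,1,0,0,1,-0.6]]]' >/dev/null
python3 -m inch '[[[0,0,0,0.37,-0.05,1,-0.6],[0,0,0,0.37,-0.05,1,-0.6],[0,0,0,0.37,-0.05,1,-0.6],[0,0,0,0.37,-0.05,0.8,-0.6],[0,0,0,0.37,-0.05,0,-0.6]]]' >/dev/null
python3 s.py
```

```text
t 2.28 tcp [493.1 -88.9  82.6] ypr [0.52 0.53 0.15] F [-1.2  0.6  0.6] g 18.9 0.0
```

```bash
python3 -m inch '[[[0,0,0,0,-0.2,0.8,-0.6],[0,0,0,0,0,0.8,-0.6],[0,0,0,0,0,0.7,-0.6],[0,0,0,0,0,0,-0.6],[0,0,0,0,0,0,-0.6]]]' >/dev/null
python3 s.py
```

```text
t 2.7 tcp [496.6 -84.6  29.4] ypr [0.55 0.06 0.  ] F [-0.3  0.  -0.2] g 18.7 0.0
```

```bash
python3 -m inch '[[[0,0,0,0.3,0,0.1,-0.6],[0,0,0,0.3,0,0.1,-0.6],[0,0,0,0.3,0,0.05,-0.6],[0,0,0,0.3,0,0,-0.6],[0,0,0,0.3,0,0,-0.6]]]' >/dev/null
python3 s.py
python3 -m inch '[[[0,0,0,0.12,0,0,-0.6],[0,0,0,0.12,0,0,-0.6],[0,0,0,0.12,0,0,-0.6],[0,0,0,0.12,0,0,-0.6],[0,0,0,0.12,0,0,-0.6]]]' >/dev/null
python3 s.py
```

```text
t 3.12 tcp [535.  -84.   23.3] ypr [ 0.57 -0.   -0.01] F [-1.3  0.8  0.2] g 18.7 0.5
t 3.53 tcp [549.1 -83.7  22.9] ypr [0.56 0.02 0.  ] F [-0.3  0.8 -0.3] g 18.8 0.4
```

```bash
for k in 1 2; do python3 -m inch '[[[0,0,0,0.05,0,0,-0.6],[0,0,0,0.05,0,0,-0.6],[0,0,0,0.05,0,0,-0.6],[0,0,0,0.03,0,0,-0.6],[0,0,0,0,0,0,-0.6]]]' >/dev/null
python3 s.py; done
```

```text
t 3.95 tcp [552.8 -83.7  22.9] ypr [0.57 0.1  0.  ] F [-3.  -0.9  1.2] g 18.5 1.4
t 4.37 tcp [552.7 -83.3  22.3] ypr [0.61 0.61 0.05] F [-10.8  -2.    5.3] g 18.6 5.1
```

```bash
python3 -m inch '[[[0,0,0,-0.8,0,0,-0.6],[0,0,0,-0.8,0,0,-0.6],[0,0,0,0,0,-1,-0.6],[0,0,0,0,0,-1,-0.6],[0,0,0,0,0,-1,-0.6]]]' >/dev/null
python3 -m inch '[[[0,0,0,-0.2,-1,-1,0],[0,0,0,-0.2,-1,-1,0],[0,0,0,-0.2,-1,-1,0],[0,0,0,-0.2,-1,-1,0],[0,0,0,-0.2,-1,-1,0]]]' >/dev/null
python3 -m inch '[[[0,0,0,0,-1,-0.1,0],[0,0,0,0,-1,-0.1,0],[0,0,0,0,-1,-0.1,0],[0,0,0,0,-1,0,0],[0,0,0,0,-1,0,0]]]' >/dev/null
python3 -m inch '[[[0,0,0,0,-0.3,0,0],[0,0,0,0,0,0,0],[0,0,0,0,0,0,0],[0,0,0,0,0,0,0],[0,0,0,0,0,0,0]]]' >/dev/null
python3 s.py; python3 w.py w3; python3 - <<'E'
from h import *
W=np.load("c_w3.npz")["W"]
m=(W[...,2]>.025)&(W[...,2]<.034)
k,L,st,ce=cv2.connectedComponentsWithStats(m.astype(np.uint8))
for i in range(1,k):
  if st[i,4]>100: print(st[i],cv2.minAreaRect((W[L==i][:,:2]*1000).astype(np.float32)))
m=(W[...,2]>.044)&(W[...,2]<.052)&(np.hypot(W[...,0]-.595,W[...,1]+.08)<.08)
if m.sum()>50: print("block",cv2.minAreaRect((W[m][:,:2]*1000).astype(np.float32)))
E
```

```text
t 6.03 tcp [490.9 172.  230.4] ypr [ 0.48 -0.01 -0.03] F [0.1 0.4 0.2] g 46.9 0.0
6.0833 [0.49085907 0.17206891 0.23045132] [9.99991441e-01 4.13049511e-03 1.10952361e-04 2.11373360e-04] [-0.46524824 -0.15478355 -0.34168656] 0.0472482076060548
[408  43  16  98 364] ((594.4251708984375, -33.88364028930664), (3.1351029872894287, 122.66378784179688), 89.66043090820312)
[472  47  23  81 947] ((603.2594604492188, -125.05926513671875), (101.04167938232422, 22.06844711303711), 7.616114616394043)
[428  62  10  57 107] ((598.3165283203125, -55.09956359863281), (70.46160125732422, 2.645221710205078), 0.8070248961448669)
[180  93  42  80 974] ((540.96484375, 252.45175170898438), (22.628902435302734, 111.17989349365234), 68.49349975585938)
[  5 145  54  56 290] ((487.4208068847656, 493.768798828125), (94.69863891601562, 19.1081485748291), 33.152099609375)
block ((602.4027709960938, -80.05911254882812), (80.58125305175781, 52.856510162353516), 0.4802480638027191)
```

View pics/w3.png

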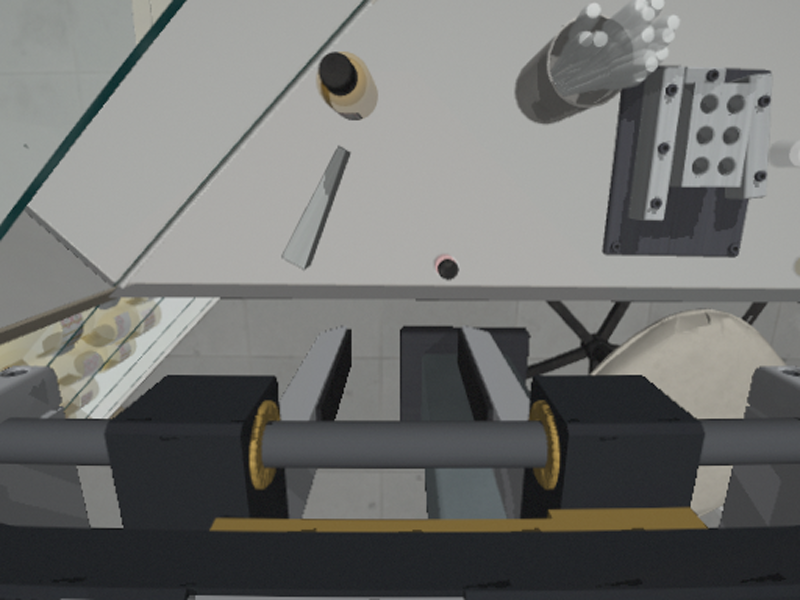

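The block butts against the stop. The thick wedge has its thick end at (297,262) and its thin end at (343,150). I'll zoom in on it for its corners.

```bash
python3 - <<'E'
from h import *
c=np.load("c_w3.npz");cr=c["im"][88:178,170:235]
cv2.imwrite("pics/w3c.png",cv2.resize(cr,None,fx=6,fy=6,interpolation=cv2.INTER_CUBIC))
E
```

```text
(no output)
```

View pics/w3c.png

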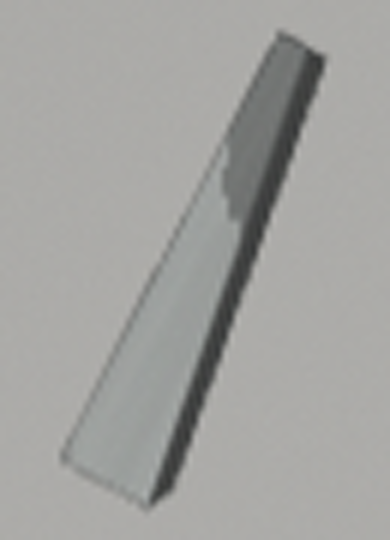

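The top-face corners in the crop are (63,460), (150,507), (307,47) and (280,32).

```bash
python3 - <<'E'
from h import *
px=np.array([(63,460),(150,507),(307,47),(280,32)])/6+np.array([170,88])-.4
P=ray("wrist",px,.030,sc=1)
A=np.array([(-55,7.9),(-55,-15.8),(55,-.1),(55,7.9)])/1e3
th,t,e=fit(A,P);print(np.degrees(th),t,e)
Rm=np.array([[np.cos(th),-np.sin(th)],[np.sin(th),np.cos(th)]])
print("grip",t+Rm@np.array([-.030,-.0021]))
E
```

```text
-28.971683124892397 [0.54063576 0.24899829] 0.001061944345798515
grip [0.5133728  0.26169241]
```

```bash
python3 - <<'E'
from h import *
for n in("w3","side","scene","w2"):
    W=np.load(f"c_{n}.npz")["W"].reshape(-1,3)
    d=W-np.array([.5134,.2617,0]);a=np.radians(-29)
    x=d[:,0]*np.cos(a)+d[:,1]*np.sin(a);y=d[:,0]*np.sin(a)-d[:,1]*np.cos(a)
    for lo,hi in((-.13,-.07),(-.07,.07),(.07,.13)):
        m=(abs(x)<.06)&(y>lo)&(y<hi)&(W[:,2]>-.05)&(W[:,2]<.5)
        print(n,lo,m.sum(),np.percentile(W[m,2],[1,50,90,99,100]).round(3) if m.sum() else "")
E
```

```text
w3 -0.13 8011 [-0.004  0.185  0.189  0.19   0.191]
w3 -0.07 35269 [-0.002  0.344  0.365  0.368  0.369]
w3 0.07 20699 [-0.002  0.351  0.367  0.368  0.369]
side -0.13 355 [-0.004  0.184  0.378  0.381  0.381]
side -0.07 404 [-0.007  0.002  0.028  0.031  0.033]
side 0.07 129 [-0.041  0.     0.026  0.046  0.047]
scene -0.13 284 [-0.004  0.001  0.188  0.191  0.192]
scene -0.07 932 [-0.04   0.     0.027  0.032  0.034]
scene 0.07 333 [-0.042 -0.001  0.003  0.047  0.047]
w2 -0.13 863 [-0.004 -0.001 -0.     0.001  0.002]
w2 -0.07 5803 [-0.003 -0.001  0.028  0.03   0.032]
w2 0.07 1597 [-0.003 -0.001  0.021  0.046  0.048]
```

```bash
python3 - <<'E'
from h import *
P=[]
for n in("w3","side","scene"):
    W=np.load(f"c_{n}.npz")["W"].reshape(-1,3)
    m=(W[:,2]>.175)&(W[:,2]<.2)&(W[:,0]>.35)&(W[:,0]<.75)&(W[:,1]>.2)&(W[:,1]<.6)
    for x in np.arange(.38,.75,.04):
        k=m&(abs(W[:,0]-x)<.02)
        if k.sum()>5: print(n,round(x,2),k.sum(),"ymin",np.percentile(W[k,1],[1,5,50]).round(3),"z",W[k,2].mean().round(3))
E
```

```text
w3 0.54 506 ymin [0.364 0.366 0.376] z 0.186
w3 0.58 2604 ymin [0.326 0.331 0.356] z 0.187
w3 0.62 5382 ymin [0.287 0.295 0.332] z 0.188
w3 0.66 613 ymin [0.279 0.282 0.323] z 0.188
side 0.42 64 ymin [0.475 0.481 0.516] z 0.188
side 0.46 82 ymin [0.438 0.447 0.467] z 0.189
side 0.5 105 ymin [0.396 0.403 0.458] z 0.189
side 0.54 124 ymin [0.361 0.371 0.437] z 0.189
side 0.58 127 ymin [0.321 0.328 0.391] z 0.188
side 0.62 182 ymin [0.281 0.295 0.383] z 0.188
side 0.66 150 ymin [0.245 0.251 0.318] z 0.188
side 0.7 151 ymin [0.203 0.211 0.29 ] z 0.189
side 0.74 103 ymin [0.201 0.205 0.276] z 0.189
scene 0.38 159 ymin [0.525 0.529 0.561] z 0.188
scene 0.42 228 ymin [0.485 0.494 0.544] z 0.189
scene 0.46 232 ymin [0.444 0.452 0.498] z 0.189
scene 0.5 128 ymin [0.438 0.442 0.482] z 0.19
scene 0.54 87 ymin [0.48  0.49  0.522] z 0.189
scene 0.58 63 ymin [0.319 0.324 0.561] z 0.189
scene 0.62 152 ymin [0.285 0.289 0.321] z 0.188
scene 0.66 288 ymin [0.243 0.253 0.316] z 0.189
scene 0.7 272 ymin [0.206 0.216 0.281] z 0.188
scene 0.74 157 ymin [0.206 0.219 0.298] z 0.189
```

The glass shelf edge (z ≈ 0.19) lies along x+y ≈ 0.92. At the wedge grasp the gripper's body corner reaches x+y ≈ 0.91, which leaves about 8 mm. That fits if I line up lower and away from the shelf, then go straight down. I'll turn and approach.

```bash
python3 -m inch '[[[0,0,1,0,0,0.6,0],[0,0,1,0,0,0.6,0],[0,0,1,0,0,0.6,0],[0,0,1,0,0,0.6,0],[0,0,1,0,0,0.6,0]]]' >/dev/null
python3 -m inch '[[[0,0,0.72,0,0,0.6,0],[0,0,0.72,0,0,0.6,0],[0,0,0,-0.3,-0.8,0,0],[0,0,0,-0.3,-0.8,0,0],[0,0,0,-0.2,-0.8,0,0]]]' >/dev/null
python3 -m inch '[[[0,0,0,-0.1,-0.6,0,0],[0,0,0,-0.1,-0.3,0,0],[0,0,0,0,0,0,0],[0,0,0,0,0,0,0],[0,0,0,0,0,0,0]]]' >/dev/null
python3 s.py; python3 - <<'E'
from h import *
s=state();M=R.from_quat(s["eef_rot"]).as_matrix()
print("to go, tool units",(M.T@(np.array([.5116,.2627,.005])-s["tcp_pos"])/.025).round(2))
E
```

```text
t 7.33 tcp [508.4 256.5 125.3] ypr [-28.98   0.    -0.06] F [ 0.4 -0.3  0.2] g 47.1 0.0
to go, tool units [-0.01 -0.28  4.81]
```

```bash
python3 -m inch '[[[0,0,0,0,-0.28,0.8,0],[0,0,0,0,0,1,0],[0,0,0,0,0,1,0],[0,0,0,0,0,0.7,0],[0,0,0,0,0,0.4,0]]]' >/dev/null
python3 -m inch '[[[0,0,0,0,0,0.4,0],[0,0,0,0,0,0.3,0],[0,0,0,0,0,0.2,0],[0,0,0,0,0,0,0],[0,0,0,0,0,0,0]]]' >/dev/null
python3 s.py
```

```text
t 8.17 tcp [512.5 263.6   5.8] ypr [-28.96  -0.04   0.03] F [-1.  -0.3 -1.1] g 47.3 0.0
```

Positioned cleanly with no contact force. Closing on the wedge now.

```bash
for k in 1 2; do python3 -m inch '[[[0,0,0,0,0,0,-1],[0,0,0,0,0,0,-1],[0,0,0,0,0,0,-1],[0,0,0,0,0,0,-1],[0,0,0,0,0,0,-1]]]' 30 >/dev/null; python3 s.py; done
```

```text
t 8.58 tcp [512.2 263.6   5.8] ypr [-2.895e+01 -2.000e-02  1.000e-02] F [-0.1 -0.   1.8] g 21.1 29.9
t 9.0 tcp [512.2 263.6   5.8] ypr [-2.896e+01 -1.000e-02  1.000e-02] F [-1.4 -0.7  4.3] g 20.9 29.9
```

```bash
python3 -m inch '[[[0,0,0,0,0,-0.6,-1],[0,0,0,0,0,-1,-1],[0,0,0,0,0,-1,-1],[0,0,0,0,0.8,-1,-1],[0,0,0,0,0.8,-1,-1]]]' >/dev/null
python3 -m inch '[[[0,0,0,0.4,0.8,-0.7,-1],[0,0,0,0.4,0.8,-0.7,-1],[0,0,0,0.4,0.8,-0.7,-1],[0,0,0,0.4,0.8,-0.7,-1],[0,0,0,0.4,0.8,-0.5,-1]]]' >/dev/null
python3 -m inch '[[[0,0,-1,0,0,0,-1],[0,0,-1,0,0,0,-1],[0,0,-1,0,0,0,-1],[0,0,-1,0,0,0,-1],[0,0,-1,0,0,0,-1]]]' >/dev/null
python3 -m inch '[[[0,0,-0.7,0,0,0,-1],[0,0,-0.7,0,0,0,-1],[0,0,0,0,0.5,0,-1],[0,0,0,0,1,0,-1],[0,0,0,0,1,0,-1]]]' >/dev/null
python3 s.py
```

```text
t 10.67 tcp [487.9  54.3 201.8] ypr [0.5  0.11 0.01] F [ 1.1 -0.4 -2.6] g 21.0 29.9
```

```bash
python3 -m inch '[[[0,0,0,0.1,1,0,-1],[0,0,0,0.1,1,0,-1],[0,0,0,0.1,1,0,-1],[0,0,0,0.1,1,0,-1],[0,0,0,0.1,1,0,-1]]]' >/dev/null
python3 -m inch '[[[0,0,0,0,0.7,0.8,-1],[0,0,0,0,0.7,0.8,-1],[0,0,0,0,0.2,0.8,-1],[0,0,0,0,0,0.5,-1],[0,0,0,0,0,0,-1]]]' >/dev/null
python3 -m inch '[[[0,0,0,0,0,0,-1],[0,0,0,0,0,0,-1],[0,0,0,0,0,0,-1],[0,0,0,0,0,0,-1],[0,0,0,0,0,0,-1]]]' >/dev/null
python3 s.py; python3 w.py w4
```

```text
t 11.92 tcp [ 502.6 -110.5  131.3] ypr [ 0.41 -0.1  -0.04] F [-0.5  0.3 -1.8] g 21.1 29.9
11.9667 [ 0.50250714 -0.1104327   0.13117038] [9.99993524e-01 3.51845115e-03 7.00759991e-04 2.84268955e-04] [ 0.31078452  0.33647751 -2.6000256 ] 0.020762823107947203
```

View pics/w4.png

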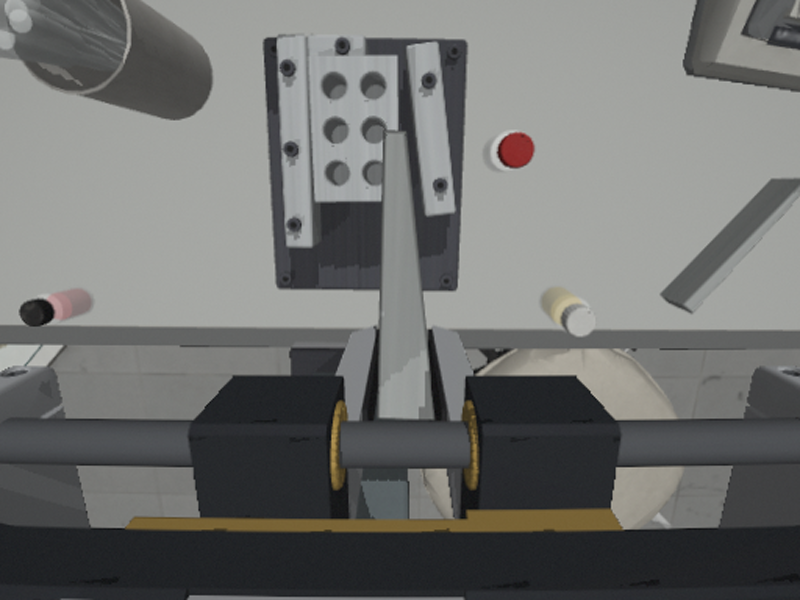

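The wedge is held straight, with its thin end at about (397,131). The block is at (355,130) and the rail at (432,130). I'll measure both from this view's depth.

```bash
python3 - <<'E'
from h import *
c=np.load("c_w4.npz");W=c["W"]
def band(lo,hi,box):
    m=(W[...,2]>lo)&(W[...,2]<hi)&(W[...,0]>box[0])&(W[...,0]<box[1])&(W[...,1]>box[2])&(W[...,1]<box[3]);return m
m=band(.145,.165,(.50,.62,-.16,-.07)); P=W[m]
print("wedge z",P[:,2].mean(),"x",P[:,0].min(),P[:,0].max())
xs=np.arange(.53,.60,.005);L=[];Rr=[]
for x in xs:
    q=P[abs(P[:,0]-x)<.0025,1]; L.append(np.percentile(q,98));Rr.append(np.percentile(q,2))
l=np.polyfit(xs,L,1);r=np.polyfit(xs,Rr,1)
print("left face slope deg",np.degrees(np.arctan(l[0])),"y@.55",np.polyval(l,.55),"right",np.degrees(np.arctan(r[0])),np.polyval(r,.55))
m=band(.042,.053,(.54,.66,-.12,-.04));Q=W[m]
print("block x",np.percentile(Q[:,0],[1,99]),"y",np.percentile(Q[:,1],[1,99]))
m=band(.030,.037,(.53,.67,-.16,-.105));Q=W[m];print("rail",cv2.minAreaRect((Q[:,:2]*1000).astype(np.float32)))
# rail inner edge
xs=np.arange(.56,.645,.005);e=[np.percentile(Q[abs(Q[:,0]-x)<.0025,1],98) for x in xs]
k=np.polyfit(xs,e,1);print("rail inner y@.5515",np.polyval(k,.5515),"slope",k[0])
m=band(.034,.041,(.52,.67,-.06,-.02));Q=W[m];
xs=np.arange(.54,.645,.005);e=[np.percentile(Q[abs(Q[:,0]-x)<.0025,1],3) for x in xs]
k=np.polyfit(xs,e,1);print("fence inner y@.5915",np.polyval(k,.5915),"slope",k[0],"x",np.percentile(Q[:,0],[1,99]))
E
```

```text
wedge z 0.1544334669351767 x 0.5000032426667564 0.5899562988927016Traceback (most recent call last):
  File "<stdin>", line 9, in <module>
    return _quantile_unchecked(
        a, q, axis, out, overwrite_input, method, keepdims, weights)
    return _ureduce(a,
                    func=_quantile_ureduce_func,
    ...<5 lines>...
                    overwrite_input=overwrite_input,
                    method=method)
    r = func(a, **kwargs)
    result = _quantile(arr,
                       quantiles=q,
    ...<2 lines>...
                       out=out,
                       weights=wgt)
    slices_having_nans = np.isnan(arr[-1, ...])
                                  ~~~^^^^^^^^^
IndexError: index -1 is out of bounds for axis 0 with size 0
```

```bash
python3 - <<'E'
from h import *
W=np.load("c_w4.npz")["W"]
def edge(lo,hi,box,xs,pc,n):
    P=W[(W[...,2]>lo)&(W[...,2]<hi)&(W[...,0]>box[0])&(W[...,0]<box[1])&(W[...,1]>box[2])&(W[...,1]<box[3])]
    E=[(x,np.percentile(q,pc)) for x in xs if len(q:=P[abs(P[:,0]-x)<.003,1])>5]
    E=np.array(E);k=np.polyfit(E[:,0],E[:,1],1)
    print(n,"slope deg",np.degrees(np.arctan(k[0])).round(2),[(x,np.polyval(k,x).round(4)) for x in(.5,.55,.5915)],"x",np.percentile(P[:,0],[1,99]).round(4),"resid",abs(np.polyval(k,E[:,0])-E[:,1]).max().round(4))
w=(.50,.62,-.16,-.07)
edge(.145,.165,w,np.arange(.53,.587,.005),98,"wedge L")
edge(.145,.165,w,np.arange(.53,.587,.005),2,"wedge R")
edge(.042,.053,(.54,.66,-.12,-.052),np.arange(.61,.64,.005),2,"block R")
edge(.042,.053,(.54,.66,-.12,-.04),np.arange(.565,.64,.005),98,"block L")
edge(.030,.0375,(.53,.67,-.16,-.105),np.arange(.555,.645,.005),98,"rail in")
edge(.034,.041,(.52,.67,-.06,-.02),np.arange(.54,.635,.005),2,"fence in")
E
```

```text
wedge L slope deg -1.51 [(0.5, np.float64(-0.0994)), (0.55, np.float64(-0.1008)), (0.5915, np.float64(-0.1019))] x [0.5007 0.5881] resid 0.0002
wedge R slope deg 6.43 [(0.5, np.float64(-0.1194)), (0.55, np.float64(-0.1138)), (0.5915, np.float64(-0.1091))] x [0.5007 0.5881] resid 0.0002
block R slope deg 0.15 [(0.5, np.float64(-0.1046)), (0.55, np.float64(-0.1044)), (0.5915, np.float64(-0.1043))] x [0.5625 0.6414] resid 0.0005
block L slope deg -0.39 [(0.5, np.float64(-0.0541)), (0.55, np.float64(-0.0545)), (0.5915, np.float64(-0.0548))] x [0.5625 0.6414] resid 0.0113
rail in slope deg 7.81 [(0.5, np.float64(-0.1299)), (0.55, np.float64(-0.1231)), (0.5915, np.float64(-0.1174))] x [0.5545 0.6521] resid 0.0004
fence in slope deg 0.04 [(0.5, np.float64(-0.0514)), (0.55, np.float64(-0.0514)), (0.5915, np.float64(-0.0513))] x [0.5337 0.6547] resid 0.0003
```

```bash
python3 -m inch '[[[0,0,-0.37,0,0.28,0.4,-1],[0,0,0,0,0,0.8,-1],[0,0,0,0,0,0.8,-1],[0,0,0,0,0,0,-1],[0,0,0,0,0,0,-1]]]' >/dev/null
python3 s.py; python3 - <<'E'
from h import *
im,W=cloud("wrist")
def edge(lo,hi,box,xs,pc,n):
    P=W[(W[...,2]>lo)&(W[...,2]<hi)&(W[...,0]>box[0])&(W[...,0]<box[1])&(W[...,1]>box[2])&(W[...,1]<box[3])]
    E=[(x,np.percentile(q,pc)) for x in xs if len(q:=P[abs(P[:,0]-x)<.003,1])>5]
    E=np.array(E);k=np.polyfit(E[:,0],E[:,1],1)
    print(n,"slope deg",np.degrees(np.arctan(k[0])).round(2),[(x,np.polyval(k,x).round(4)) for x in(.5,.55,.5915)],"x",np.percentile(P[:,0],[1,99]).round(4),"z",P[:,2].mean().round(4))
w=(.52,.62,-.14,-.09)
edge(.09,.115,w,np.arange(.53,.587,.005),98,"wedge L")
edge(.09,.115,w,np.arange(.53,.587,.005),2,"wedge R")
edge(.042,.053,(.54,.66,-.12,-.055),np.arange(.61,.64,.005),2,"block R")
edge(.030,.0375,(.53,.67,-.16,-.105),np.arange(.6,.645,.005),98,"rail in")
E
```

```text
t 12.38 tcp [ 501.5 -117.2   80.1] ypr [2.08 0.1  0.04] F [-0.6 -0.1 -2. ] g 20.7 29.9
wedge L slope deg 0.18 [(0.5, np.float64(-0.1064)), (0.55, np.float64(-0.1062)), (0.5915, np.float64(-0.1061))] x [0.5206 0.5874] z 0.1029
wedge R slope deg 7.99 [(0.5, np.float64(-0.1261)), (0.55, np.float64(-0.1191)), (0.5915, np.float64(-0.1133))] x [0.5206 0.5874] z 0.1029
block R slope deg 0.0 [(0.5, np.float64(-0.1041)), (0.55, np.float64(-0.1041)), (0.5915, np.float64(-0.1041))] x [0.5625 0.6415] z 0.0469
rail in slope deg 7.65 [(0.5, np.float64(-0.1296)), (0.55, np.float64(-0.1229)), (0.5915, np.float64(-0.1173))] x [0.5543 0.6519] z 0.0331
```

```bash
python3 -m inch '[[[0,0,0,0,0.04,0.8,-1],[0,0,0,0,0,0.8,-1],[0,0,0,0,0,0.6,-1],[0,0,0,0,0,0.25,-1],[0,0,0,0,0,0,-1]]]' >/dev/null
python3 s.py
python3 -m inch '[[[0,0,0,0,0,0,-1],[0,0,0,0.1,0,0.05,-1],[0,0,0,0.1,0,0.05,-1],[0,0,0,0.1,0,0.03,-1],[0,0,0,0.1,0,0,-1]]]' >/dev/null
python3 s.py
```

```text
t 12.85 tcp [ 502.1 -118.5   19.1] ypr [2.08 0.04 0.01] F [ 0.4  0.3 -3. ] g 21.0 29.9
t 13.27 tcp [ 512.9 -118.3   16.4] ypr [ 2.08 -0.06 -0.03] F [-0.2  0.5 -2.6] g 20.9 29.9
```

```bash
python3 -m inch '[[[0,0,0,0.05,0,0.03,-1],[0,0,0,0.05,0,0.03,-1],[0,0,0,0.05,0,0.02,-1],[0,0,0,0,0,0,-1],[0,0,0,0,0,0,-1]]]' >/dev/null
python3 s.py
python3 -m inch '[[[0,0,0,0,0,0,-0.3],[0,0,0,0,0,0,-0.3],[0,0,0,0,0,0,-0.3],[0,0,0,0,0,0,-0.3],[0,0,0,0,0,0,-0.3]]]' >/dev/null
python3 s.py
```

```text
t 13.68 tcp [ 516.  -118.1   14. ] ypr [ 2.07 -0.01 -0.01] F [-0.7  1.4 -2.8] g 20.9 29.9
t 14.1 tcp [ 516.  -118.1   14.1] ypr [ 2.07 -0.02 -0.01] F [0.3 0.4 0.4] g 32.9 0.0
```

```bash
python3 -m inch '[[[0,0,0,0,0,-0.4,-0.3],[0,0,0,0,0,-1,-0.3],[0,0,0,0,0,-1,-0.3],[0,0,0.43,0,0,-1,-0.3],[0,0,0,-0.4,0,0,-1]]]' >/dev/null
python3 -m inch '[[[0,0,0,-0.7,0,0,-1],[0,0,0,-0.7,0,0,-1],[0,0,0,0,0,0,-1],[0,0,0,0,0,0,-1],[0,0,0,0,0,0,-1]]]' >/dev/null
python3 s.py; python3 w.py w5
```

```text
t 14.93 tcp [ 471.7 -118.4   99.1] ypr [ 0.09 -0.08 -0.02] F [0.2 0.7 0.5] g 0.7 0.0
14.9833 [ 0.47196385 -0.11838906  0.0990505 ] [9.99999395e-01 8.87965025e-04 6.19639440e-04 1.94707827e-04] [-0.52105284 -0.0514288   0.21467503] 0.0003397506925256693
```

View pics/w5.png

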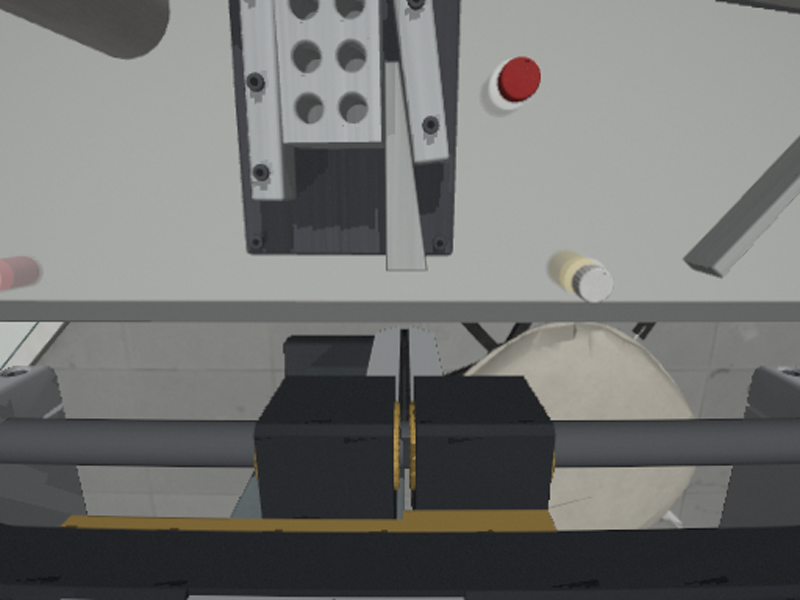

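The wedge lies in the gap, free and straight, with its thick end at (406,270). The fingers are closed behind it. I'll descend and tap.

```bash
python3 -m inch '[[[0,0,0,0,-0.06,0.8,-1],[0,0,0,0,0,0.8,-1],[0,0,0,0,0,0.8,-1],[0,0,0,0,0,0.5,-1],[0,0,0,0,0,0,-1]]]' >/dev/null
python3 s.py
python3 -m inch '[[[0,0,0,0.15,0,0,-1],[0,0,0,0.15,0,0,-1],[0,0,0,0.15,0,0,-1],[0,0,0,0.1,0,0,-1],[0,0,0,0.1,0,0,-1]]]' >/dev/null
python3 s.py
python3 -m inch '[[[0,0,0,0.1,0,0,-1],[0,0,0,0.1,0,0,-1],[0,0,0,0.1,0,0,-1],[0,0,0,0.1,0,0,-1],[0,0,0,0.1,0,0,-1]]]' >/dev/null
python3 s.py
```

```text
t 15.4 tcp [ 469.8 -115.9   23.9] ypr [0.12 0.27 0.11] F [-0.4  0.9  0.1] g 0.2 0.0
t 15.82 tcp [ 487.8 -116.8   27.1] ypr [ 0.11 -0.05 -0.03] F [-0.7  0.   0.3] g 0.6 0.5
t 16.23 tcp [ 499.  -116.1   26.3] ypr [0.1  0.09 0.04] F [-2.5  0.8  0.2] g 0.5 1.0
```

```bash
python3 -m inch '[[[0,0,0,0.1,0,0.05,-1],[0,0,0,0.1,0,0.05,-1],[0,0,0,0.1,0,0.05,-1],[0,0,0,0.1,0,0,-1],[0,0,0,0.1,0,0,-1]]]' >/dev/null
python3 s.py
for k in 1 2; do python3 -m inch '[[[0,0,0,0.06,0,0,-1],[0,0,0,0.06,0,0,-1],[0,0,0,0.06,0,0,-1],[0,0,0,0.06,0,0,-1],[0,0,0,0,0,0,-1]]]' >/dev/null
python3 s.py; done
```

```text
t 16.65 tcp [ 512.  -116.3   22.4] ypr [0.1  0.05 0.03] F [-1.4  1.1 -1.1] g 0.2 0.9
t 17.07 tcp [ 518.7 -116.7   22.7] ypr [ 0.11 -0.04 -0.02] F [-0.8  0.6 -0.2] g 0.5 0.6
t 17.48 tcp [ 523.  -116.4   22.6] ypr [0.13 0.15 0.01] F [-4.   0.2  2.2] g 0.7 2.4
```

Contact is rising. From here I use small steps up to about 25–30 N.

```bash
for k in 1 2 3; do python3 -m inch '[[[0,0,0,0.04,0,0,-1],[0,0,0,0.04,0,0,-1],[0,0,0,0.03,0,0,-1],[0,0,0,0,0,0,-1],[0,0,0,0,0,0,-1]]]' >/dev/null
python3 s.py; done
```

```text
t 17.9 tcp [ 523.1 -116.3   22.3] ypr [0.17 0.42 0.02] F [-8.6 -0.2  5.4] g 0.5 4.5
t 18.32 tcp [ 523.2 -116.1   22. ] ypr [0.21 0.72 0.05] F [-12.9  -1.9   7.3] g 0.2 6.6
t 18.73 tcp [ 523.2 -115.9   21.8] ypr [0.25 1.02 0.07] F [-17.1  -1.8  10.4] g 0.5 8.7
```

```bash
for k in 1 2 3; do python3 -m inch '[[[0,0,0,0.05,0,0,-1],[0,0,0,0.05,0,0,-1],[0,0,0,0.04,0,0,-1],[0,0,0,0,0,0,-1],[0,0,0,0,0,0,-1]]]' >/dev/null
python3 s.py; done
```

```text
t 19.15 tcp [ 523.3 -115.6   21.5] ypr [0.31 1.4  0.11] F [-23.2  -3.1  12.9] g 0.3 11.4
t 19.57 tcp [ 523.3 -115.3   21. ] ypr [0.35 1.79 0.15] F [-28.   -3.1  16. ] g 0.9 14.2
t 19.98 tcp [ 523.3 -115.2   20.8] ypr [0.4  2.17 0.18] F [-32.3  -4.6  20.4] g 0.2 17.7
```

```bash
python3 -m inch '[[[0,0,0,-0.4,0,0,-1],[0,0,0,-0.5,0,0,-1],[0,0,0,-0.6,0,0,-1],[0,0,0,-0.6,0,0,-1],[0,0,0,-0.3,0,0,-1]]]' >/dev/null
python3 -m inch '[[[0,0,0,-0.3,0,-0.8,-1],[0,0,0,-0.2,0,-1,-1],[0,0,0,0,0,-1,-1],[0,0,0,0,0,-1,-1],[0,0,0,0,0,0,-1]]]' >/dev/null
python3 -m inch '[[[0,0,0,0,0,0,-1],[0,0,0,0,0,0,-1],[0,0,0,0,0,0,-1],[0,0,0,0,0,0,-1],[0,0,0,0,0,0,-1]]]' >/dev/null
python3 s.py; python3 w.py w6; python3 - <<'E'
from h import *
W=np.load("c_w6.npz")["W"]
def edge(lo,hi,box,xs,pc,n):
    P=W[(W[...,2]>lo)&(W[...,2]<hi)&(W[...,0]>box[0])&(W[...,0]<box[1])&(W[...,1]>box[2])&(W[...,1]<box[3])]
    E=[(x,np.percentile(q,pc)) for x in xs if len(q:=P[abs(P[:,0]-x)<.003,1])>5]
    E=np.array(E);k=np.polyfit(E[:,0],E[:,1],1)
    print(n,"slope deg",np.degrees(np.arctan(k[0])).round(2),[(x,np.polyval(k,x).round(4)) for x in(.55,.5915)],"x",np.percentile(P[:,0],[1,99]).round(4))
edge(.042,.053,(.54,.66,-.12,-.03),np.arange(.57,.635,.005),2,"block R")
edge(.042,.053,(.54,.66,-.12,-.03),np.arange(.57,.635,.005),98,"block L")
edge(.033,.0405,(.52,.56,-.14,-.09),np.arange(.535,.555,.004),98,"wedge L")
E
```

```text
t 21.23 tcp [ 469.9 -116.4  116.6] ypr [0.1  0.11 0.04] F [ 0.1 -0.5  0.2] g 0.6 0.0
21.2833 [ 0.4699685  -0.11643169  0.11675665] [ 9.99999224e-01  8.79452126e-04 -8.24190285e-04 -3.14929693e-04] [-0.23538755 -0.10907811 -0.347061  ] 0.00012704393187956816
block R slope deg 0.22 [(0.55, np.float64(-0.1012)), (0.5915, np.float64(-0.101))] x [0.5621 0.6313]
block L slope deg -3.23 [(0.55, np.float64(-0.0502)), (0.5915, np.float64(-0.0525))] x [0.5621 0.6313]
wedge L slope deg -0.58 [(0.55, np.float64(-0.1023)), (0.5915, np.float64(-0.1027))] x [0.5325 0.5599]
```

View pics/w6.png

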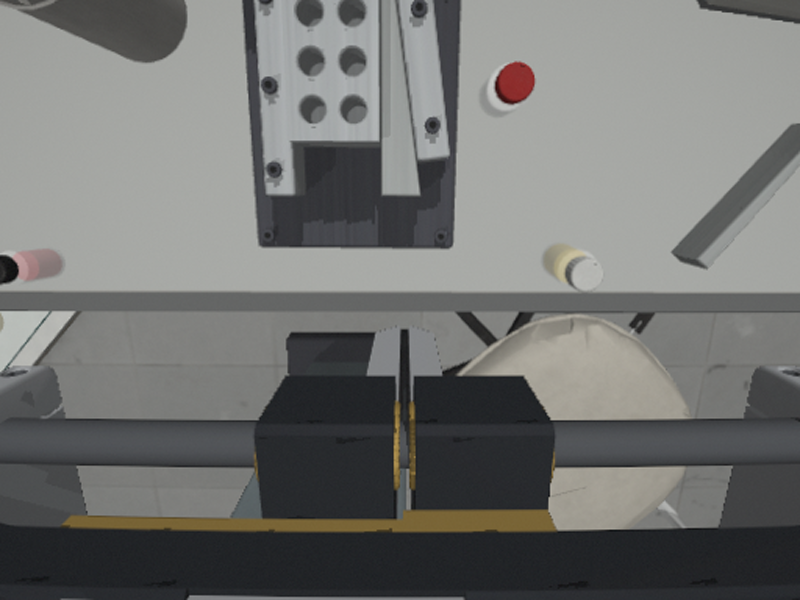

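The wedge is wedged between block and rail, thick end at (400,193). The block sits against the fence at (294,145), with its near face at x = 0.562, still at the end stop. Handing in.

```bash
python3 -c "
from cell import *
print(sign_off())"
```

```text
the job is handed in; nothing more can be done
None
```

The job is handed in at about 21 s: the block is against the end stop and jammed against the side fence, the thick wedge took 32 N without moving further and stayed put after I let go, and the thinner wedge and bystanders were not touched.

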